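Shift the bench gearbox into third

ROBOT

A 6-joint arm with a two-finger parallel gripper is mounted at the origin on a cart in front of the work surface, level with it; the furniture and walls round the work are solid. World frame = base frame: x ahead of the robot, y to its left, z up, the work surface at z = 0. Lengths are in m, angles in degrees, forces in N, time in s.
With the tool pointing down it reaches from about 0.3 to 0.75 m from the base axis. Payload 8.5 kg.
Tool frame: the origin (TCP) lies at the very end of the fingers, on their centre line; the grasp point (between the pads) lies 19 mm behind it; z points along the fingers, y is the line along which they close (so a half turn about z gives the same grasp; the last joint's range is limited). The gripper opens to 85 mm and grips with 20 to 120 N. Pads are 22 mm wide; open, the fingers measure 114 mm over their backs; the gripper's body (76 mm by 85 mm) begins 54 mm behind the grasp point. The pads swing forward as they close: fully open they stand 13 mm farther back than shut.
Start: joints at [59.513, 21.807, 74.336, -0, 83.858, -12.336], TCP at [0.171, 0.523, 0.231] pointing down, gripper open.
Joint ranges: [-178.18, 178.18], [-50.72, 133.34], [12.68, 142.11], [-81.47, 261.47], [9.98, 163.14], [-165.26, 165.26]. Speed limits (degrees/s): [136.94, 136.94, 180, 180, 180, 180].

INTERFACE

Orientations are given as a 3x3 rotation matrix whose columns are the frame's x, y, z axes.
In Python, from rig import env, optics, spotter gives the robot as it stands.
- The arm moves only by the shell command python3 -m crank 'ROWS' [FORCE]. ROWS is JSON, one flat list of numbers, 5 for each row, row after row: the finger opening in cm, from 0 to 8.54, then the shift along the tool's x, y, z in cm, then the turn about the tool's z in rad. A call has exactly 8 rows; each row shifts and turns the commanded pose from where the row before left it, along the tool's axes as they then stand; what a row does not reach is not made up. A row lasts 1/12 s, in which the tool goes at most 41.7 mm and 7.16 degrees, less where a joint would pass 70% of its speed; a pose out of reach is approached as far as the arm can. A call is refused whole if a number of a shift passes 4.17 or a number of a turn 0.125, either way. A call with a gripper value outside its range is refused whole. The fingers move at their own pace and stop on an object; FORCE is the grip in N (left out, the last holds). Time passes only in rows, so rows that do not move let the fingers close, or fill a call up. It gives the time, the measured TCP pose, the force, the opening and the grip force at its end, in the units of the state.
- env.observe(): the state, without advancing time (a new reading comes with each control period).
- optics.get_image(name): name is "side" or "top" or "wrist"; returns a dict with "color" (420x560x3 uint8, red, green, blue), "intrinsics" (3x3 intrinsics, pixels), "pose" (4x4, takes a point from camera to world coordinates). Camera axes: x right, y up, looking along -z (the intrinsics and any distortion apply to the point x, -y, -z); pixel columns grow to the right and rows downward; lengths in m; the calibration is good to about 2 mm. A picture is of the moment at which its call begins. There is no depth.
- env.close_job(): hands the job in; it is judged then, once.
Trained networks look in a picture, given as the dict that the camera call returned (one of the last four; its "shot" number tells which), for a name from the list of things; names that differ only in an ending like _2 or _b are one class to them, and where a whole thing is asked for, a point or a joint stands for the part that bears it (a point fixed in the world has none). Each returns a list of dicts, best first, with "score" (0 to 1); they miss things now and then, are a little off and sometimes report something else, mostly with a low value. They report only what shows in the picture. A call takes as long as a camera call.
- spotter.look_for(picture, query): "at" ([column, row] as shares, 0 to 1, of the picture: columns of its width, rows of its height, amid what is visible of it).
The state is a dict: "time_s": time; "q": joint angles; "qvel": joint speeds; "joint_efforts": joint torques, N m; "position": TCP position; "tool_rot": TCP orientation; "ft_force": force on the tool from outside, world axes, zero at the start; "wrist_torque": the same for the moment, N m; "grip_width": finger opening in m; "gripper_force": force on a finger pad.
Only numpy, scipy, OpenCV 4.12 (cv2) and the standard library are available. Lean on these libraries where they do the work, as an engineer would, in place of code of your own. Each camera call takes 0.05 s, during which the arm holds its last target. There are 200 camera calls.

TASK

Put the gearbox on the bench into third gear: with a fingertip push the lever across the gate to the middle column, then push it forward, away from you, fully home into the third slot (the one marked with three red dots). Only push it, gently: never grip the lever, don't let it run into any other slot, leave the other things on the bench where they are, and finish clear of the lever.

Things in the scene. Friction and masses are not known exactly. Their poses are not given: they have to be found in the camera images.
- gearbox: Green gearbox, fixed to the table: flange 190 x 190 x 14 mm, housing 150 x 150 mm up to 110 mm, on top a steel gate plate (120 x 124 x 8 mm, its top at 121 mm). Origin: centre of its underside, on the table. x: forward (away from the robot, turned up to 0.35 rad), y: left, z: up. On the -y side a shaft stub sticks out to 114 mm from the centre.
- gate_centre (a point): Centre of the gate, level with the plate's top. The gate is a double H: a neutral channel along y, crossed by three columns at y = +32, 0, -32 mm of the gearbox, each with a forward and a rear slot 16 mm wide that ends 40 mm from the channel's middle. Dots number the slots: forward, left to right, 1, 3, 5; rear 2, 4, 6. Round noses lead the stem into the nearer slot.
- third_slot (a point): Third slot: middle column, forward. The point where the stem passes the plate's top with the lever fully home: 32 mm forward of the gate's centre, 121 mm above the table. Three red dots (the others are black) lie on the plate's rim just beyond.
- lever: Lever: yellow ball knob, 38 mm across, on a steel stem 10 mm thick; origin: the knob's centre; z: along the stem, up. It swings about a point on the gearbox's axis 19 mm above the table, 195 mm from the knob's centre (214 mm above the table when upright; fully home in a slot the knob is 60 mm from the middle). At the start it stands in neutral, left of the middle column.
- across (a joint): Sideways lean of the lever, rad: 0 upright (middle column), positive with the knob to the left (+y of the gearbox), +0.31 the left column, -0.31 the right column (end stops). Friction: it stays where it is left; about 2 to 3 N at the knob moves it.
- forward (a joint): Lean of the lever forward, rad: 0 in the neutral channel (some 0.03 of play), positive with the knob forward (+x of the gearbox), +0.31 fully home in a forward slot (end stop), -0.31 in a rear one. As with the other one, friction holds it: it stays where it is left. Beyond about 0.15 the lever is held sideways by the slot.
- etape: Loose bystander: black roll of electrical tape, 66 mm across, 19 high, lying flat. Origin at its underside. Not to be moved.
- pliers_red: Loose bystander: red-handled pliers lying flat, 167 x 50 x 16 mm. Origin at its underside. Not to be moved.
- tape_measure: Loose bystander: yellow and black tape measure standing on its base, 83 x 44 x 66 mm high. Origin at its underside. Not to be moved.
- offcut1: Loose bystander: wooden offcut, 85 x 38 x 36 mm high. Origin at its underside. Not to be moved.
- marker: Loose bystander: grey marker pen, 134 mm long, 13 thick, lying. Origin at its underside. Not to be moved.
- battery: Loose bystander: black and red tool battery pack, 112 x 68 x 55 mm high. Origin at its underside. Not to be moved.

How it is judged (in metres and radians):
On the way, in this order (a step that is already met when the one before it is completed fails the run):
1. the lever is across in the middle column, still in neutral (value of joint across between -0.12 and 0.12 rad and value of joint forward between -0.12 and 0.12 rad).
2. the lever is fully home in the third slot (value of joint forward above 0.25 rad and value of joint across between -0.08 and 0.08 rad), for 0.2 s.
At the end, for the whole second after the job is handed in: The lever rests in the third slot: joint forward above 0.25 (of 0.31), joint across within 0.08 of 0, not moving (all of step 2 and velocity of joint forward between -0.05 and 0.05 rad/s); the robot touches nothing.
It fails at once if the lever enters a wrong slot (beyond 0.17 rad forward in the left or right column, or to the rear in any) (value of joint forward below -0.17 rad or (value of joint forward above 0.17 rad and (value of joint across above 0.16 rad or value of joint across below -0.16 rad))).
It fails at once if the lever is gripped or rammed: more than 30 N between fingers and lever (contact force between the fingers and lever above 30 N).
It fails at once if one of the loose things round the gearbox is moved more than 20 mm (distance of any of etape, pliers_red, tape_measure, offcut1, marker, battery from where it was at the start of the episode above 0.02 m).
It also fails if it takes over 42 s, if anything falls off the work surface, if the arm or the gripper's body presses on something with over 40 N, if the wrist force passes 120 N, or if a joint passes its speed limit or range.

## Working session

There is one attempt and no reset: what is moved stays moved. The work goes in short steps, Python scripts to look and compute and a shell command to move; the robot and the scene stay as the last step left them, time stands still between calls to the robot, and variables do not carry over. Pictures are saved under pics/ and viewed, at most 10 in all, crops included, and the job is handed in when it is done.

```bash
mkdir -p pics; cat > h.py <<'E'
import numpy as np, cv2
from rig import env, optics, spotter
def ray(p,uv):
    K=np.array(p["intrinsics"]);T=np.array(p["pose"])
    d=np.array([(uv[0]-K[0,2])/K[0,0],-(uv[1]-K[1,2])/K[1,1],-1])
    return T[:3,3],T[:3,:3]@d
def onz(p,uv,z):
    o,d=ray(p,uv);return o+d*(z-o[2])/d[2]
def proj(p,X):
    K=np.array(p["intrinsics"]);T=np.array(p["pose"])
    c=T[:3,:3].T@(np.array(X)-T[:3,3]);return K[0,0]*c[0]/-c[2]+K[0,2],K[1,1]*-c[1]/-c[2]+K[1,2]
def tri(rs):
    A=0;b=0
    for o,d in rs:
        d=d/np.linalg.norm(d);M=np.eye(3)-np.outer(d,d);A=A+M;b=b+M@o
    return np.linalg.solve(A,b)
E
python3 - <<'E'
from h import *
ps={}
for n in("top","side"):
    p=optics.get_image(n);ps[n]=p
    cv2.imwrite(f"pics/{n}0.png",p["color"][:,:,::-1])
    print(n,[k for k in p],np.round(p["pose"],3).tolist())
    for q in("lever","gearbox","gate_centre","third_slot","tape_measure","battery","offcut1","marker"):
        r=spotter.look_for(p,q)[:2]
        print(q,[(np.round([x["at"][0]*560,x["at"][1]*420],1).tolist(),round(x["score"],2)) for x in r])
s=env.observe();print(s["time_s"],s["position"],np.round(s["tool_rot"],3).tolist(),s["grip_width"])
E
```

```text
top ['color', 'intrinsics', 'pose', 'shot'] [[0.003, 0.988, -0.155, 0.357], [-1.0, 0.0, -0.019, -0.033], [-0.019, 0.155, 0.988, 1.823], [0.0, 0.0, 0.0, 1.0]]
lever []
gearbox [([292.6, 226.9], 0.67)]
gate_centre [([292.5, 233.2], 0.6)]
third_slot [([295.8, 233.3], 0.67)]
tape_measure [([389.9, 224.3], 0.81)]
battery [([312.5, 171.6], 0.72)]
offcut1 [([168.1, 229.8], 0.64)]
marker []
side ['color', 'intrinsics', 'pose', 'shot'] [[0.653, 0.431, -0.623, -0.495], [-0.757, 0.389, -0.525, -0.943], [0.016, 0.814, 0.58, 1.177], [0.0, 0.0, 0.0, 1.0]]
lever []
gearbox [([266.4, 245.1], 0.71)]
gate_centre [([267.7, 249.8], 0.62), ([254.6, 200.3], 0.21)]
third_slot [([265.9, 245.2], 0.93)]
tape_measure [([370.1, 304.2], 0.78)]
battery [([333.2, 229.8], 0.86)]
offcut1 [([172.1, 193.5], 0.64)]
marker []
0.9 [0.17129848 0.52261942 0.23131831] [[-0.95, 0.311, -0.0], [0.311, 0.95, -0.0], [0.0, -0.0, -1.0]] 0.08528554886602809
```

```bash
python3 - <<'E'
import cv2,numpy as np
a=cv2.imread("pics/top0.png")[130:330,170:430];b=cv2.imread("pics/side0.png")[130:330,150:410]
cv2.imwrite("pics/c0.png",np.vstack([cv2.resize(a,(780,600),interpolation=3)]))
cv2.imwrite("pics/c1.png",np.vstack([cv2.resize(b,(780,600),interpolation=3)]))
E
```

```text
(no output)
```

View pics/c0.png

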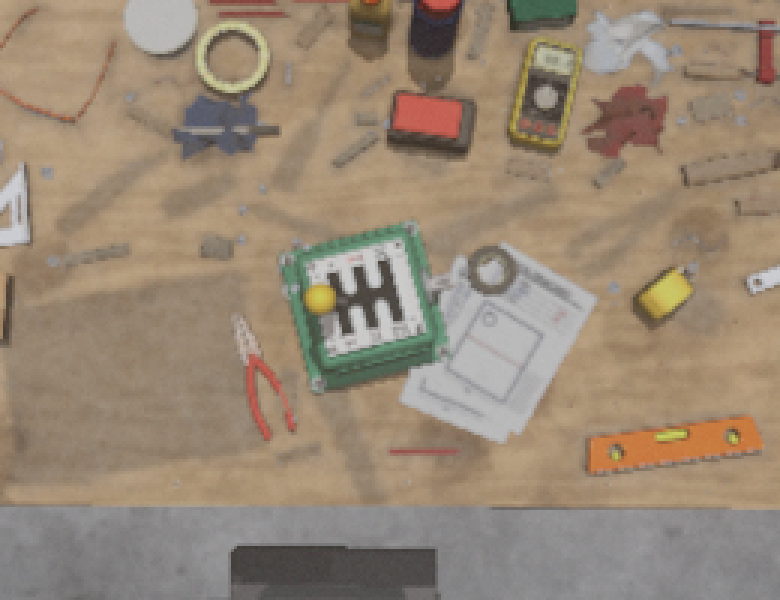

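View pics/c1.png

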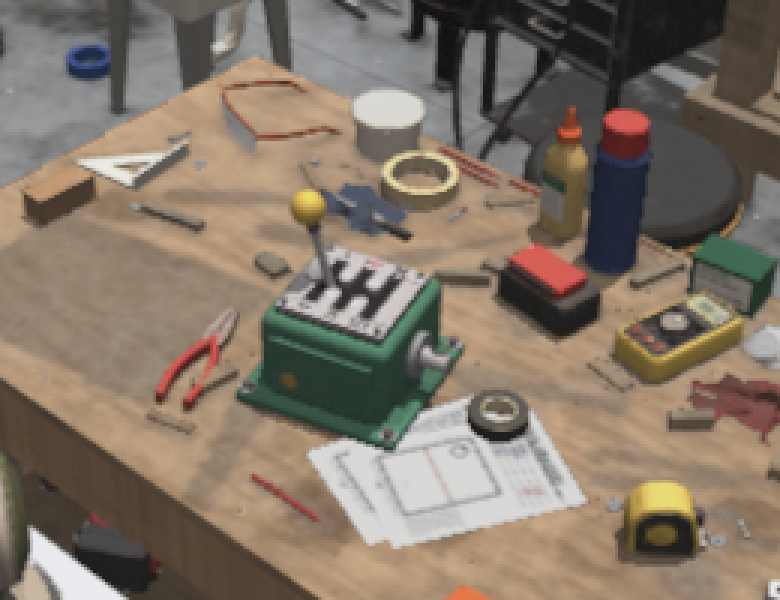

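The top crop shows the gearbox with the plate corners at crop (305,262), (415,237), (437,333) and (330,355). The yellow knob is at (320,298) and the red dots are near (355,258). In the side crop the knob is at (309,208), upright in the neutral channel and leaning left. The tape roll is right of the gearbox, and the pliers are to its left and nearer the robot.

```bash
cat > knob.py <<'E'
from h import *
from scipy.optimize import least_squares
def knob(p,box):
    c=p["color"];h=cv2.cvtColor(c,cv2.COLOR_RGB2HSV);m=cv2.inRange(h,(20,130,90),(35,255,255))
    x0,y0,x1,y1=box;k=np.zeros_like(m);k[y0:y1,x0:x1]=m[y0:y1,x0:x1]
    n,l,s,ce=cv2.connectedComponentsWithStats(k);i=1+np.argmax(s[1:,4]);return ce[i],s[i,4]
E
python3 - <<'E'
from knob import *
t=optics.get_image("top");s=optics.get_image("side")
a,na=knob(t,(255,210,315,250));b,nb=knob(s,(235,180,300,215))
print(a,na,b,nb)
K=tri([ray(t,a),ray(s,b)]);print("knob",K,proj(t,K),proj(s,K))
# plate corners
ct=[np.array(c)/3+[170,130] for c in((305,262),(415,237),(437,333),(330,355))]
P=np.array([onz(t,c,.121) for c in ct]);C=P.mean(0)
print(P.round(4).tolist(),C)
f=(P[0]+P[1]-P[2]-P[3]);print("yaw",np.arctan2(f[1],f[0]),np.linalg.norm(f)/2)
l=(P[0]+P[3]-P[1]-P[2]);print("yaw",np.arctan2(-l[0],l[1]),np.linalg.norm(l)/2)
# full-res template check: white plate mask
h=cv2.cvtColor(t["color"],cv2.COLOR_RGB2HSV);m=cv2.inRange(h,(35,80,30),(90,255,255));m[:200]=0;m[265:]=0;m[:,:255]=0;m[:,325:]=0
cs=max(cv2.findContours(m,0,2)[0],key=cv2.contourArea);hull=np.zeros_like(m);cv2.drawContours(hull,[cv2.convexHull(cs)],-1,1,-1)
pl=((hull>0)&(t["color"].min(2)>110)).astype(np.uint8);pl=cv2.morphologyEx(pl,cv2.MORPH_OPEN,np.ones((2,2)))
cs=max(cv2.findContours(pl,0,2)[0],key=cv2.contourArea);r=cv2.minAreaRect(cs);print(r,onz(t,r[0],.121))
for uv in(cv2.boxPoints(r)):print(uv,onz(t,uv,.121).round(4))
for X in ([*C[:2],.121],):print(proj(t,X),proj(s,X))
red=cv2.inRange(h,(0,90,80),(8,255,255))|cv2.inRange(h,(170,90,80),(180,255,255));ys,xs=np.nonzero(red[210:225,275:305]);print("red",xs.mean()+275 if len(xs) else 0,ys.mean()+210 if len(xs) else 0,len(xs))
E
```

```text
[276.53246753 229.05194805] 77 [252.04123711 198.36082474] 97
knob [0.52090331 0.00730624 0.20392507] (np.float64(276.3356258849829), np.float64(229.25129484036614)) (np.float64(252.35545690799722), np.float64(198.33661953811955))
[[0.5739, 0.027, 0.121], [0.6053, -0.1098, 0.121], [0.4859, -0.1361, 0.121], [0.4587, -0.0044, 0.121]] [ 0.53097127 -0.05582265  0.121     ]
yaw 0.24090854803977052 0.1207918051967845
yaw 0.21530043941872892 0.1373896212683896Traceback (most recent call last):
  File "<stdin>", line 16, in <module>
ValueError: max() iterable argument is empty
```

```bash
python3 - <<'E'
from knob import *
from scipy.optimize import minimize
t=optics.get_image("top");s=optics.get_image("side")
K=np.array([.5209,.0073,.2047])
# gate mask model: white plate vs. dark gaps; maximise contrast of known gate pattern in both views
xs,ys=np.meshgrid(np.arange(-72,73,3)/1e3,np.arange(-74,75,3)/1e3,indexing='ij');x=xs.ravel();y=ys.ravel()
inp=(abs(x)<.060)&(abs(y)<.062)
slot=(abs(x)<.040)&(np.abs(np.abs(y)[:,None]-[0,.032]).min(1)<.008)|((abs(x)<.008)&(abs(y)<.04))
w=np.where(inp&~slot,1.,-1.);w[y>.035]*=np.where(inp[y>.035]&(x[y>.035]<.02),0,1) # knob/stem hides left
g=[cv2.GaussianBlur(cv2.cvtColor(p["color"],cv2.COLOR_RGB2GRAY),(0,0),.7).astype(np.float32) for p in(t,s)]
def val(v,which=(0,1)):
    c,sn=np.cos(v[2]),np.sin(v[2]);X=np.stack([v[0]+c*x-sn*y,v[1]+sn*x+c*y,np.full_like(x,.121)])
    S=0
    for i in which:
        p=(t,s)[i];R=np.array(p["pose"]);Km=np.array(p["intrinsics"]);q=R[:3,:3].T@(X-R[:3,3:]);u=Km[0,0]*q[0]/-q[2]+Km[0,2];vv=Km[1,1]*q[1]/q[2]+Km[1,2]
        z=cv2.remap(g[i],u.astype(np.float32)[None],vv.astype(np.float32)[None],1)[0]
        S-=np.corrcoef(z[w!=0],w[w!=0])[0,1]
    return S
for wh in((0,),(1,),(0,1)):
    best=min((minimize(val,[.531+a,-.053+b,yw],args=(wh,),method="Nelder-Mead",options=dict(initial_simplex=np.array([.531+a,-.053+b,yw])+np.array([[0,0,0],[.005,0,0],[0,.005,0],[0,0,.05]]))) for a in(-.005,.005) for b in(-.005,.005) for yw in(.18,.26)),key=lambda r:r.fun)
    v=best.x;d=K[:2]-v[:2];c,sn=np.cos(v[2]),np.sin(v[2]);print(wh,v.round(4),best.fun,"knob in gb",(c*d[0]+sn*d[1]).round(4),(-sn*d[0]+c*d[1]).round(4))
o=[]
def P(a,b,z):return [v[0]+c*a-sn*b,v[1]+sn*a+c*b,z]
for p,(x0,y0) in((t,(255,200)),(s,(225,180))):
    im=cv2.resize(p["color"][y0:y0+80,x0:x0+80,::-1],(400,400),interpolation=2)
    for pts in([(.06,.062),(.06,-.062),(-.06,-.062),(-.06,.062)],[(.04,.008),(.04,-.008),(-.04,-.008),(-.04,.008)]):
        q=np.array([proj(p,P(a,b,.121)) for a,b in pts]);cv2.polylines(im,[((q-[x0,y0]+.5)*5).astype(int)],True,(255,0,255),1)
    o.append(im)
cv2.imwrite("pics/ov.png",np.hstack(o))
E
```

```text
(0,) [ 0.5325 -0.047   0.2611] -0.8350762322707704 knob in gb 0.0028 0.0555
(1,) [ 0.5274 -0.051   0.2492] -0.7208495681080596 knob in gb 0.0081 0.0582
(0, 1) [ 0.5306 -0.0488  0.2551] -1.4699562245881113 knob in gb 0.0047 0.0568
```

View pics/ov.png

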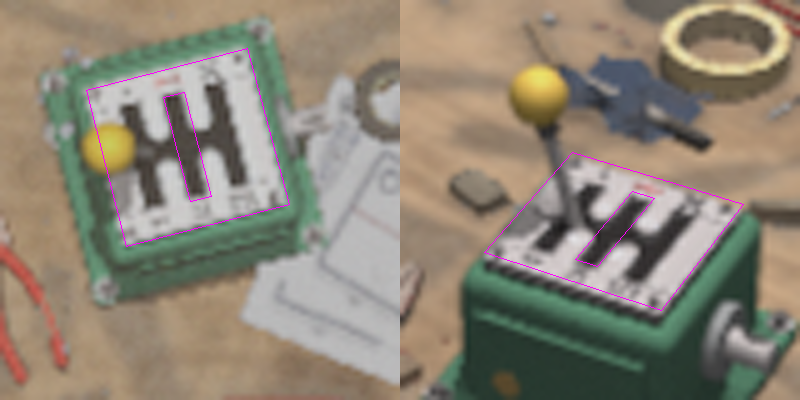

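The overlay fits the plate and the middle column in both views. Next I turn the tool to the gearbox axes and close the fingers.

```bash
python3 -m crank '[0,0,0,0,-0.0714, 0,0,0,0,-0.0714, 0,0,0,0,-0.0714, 0,0,0,0,-0.0714, 0,0,0,0,-0.0714, 0,0,0,0,-0.0714, 0,0,0,0,-0.0714, 0,0,0,0,-0.0714]' 20
cat > go.py <<'E'
# where the tool is in the gearbox frame, and shift (cm, tool axes) to a target given in gearbox frame (mm)
import sys;from h import *
C=np.array([.5306,-.0488]);yw=.2551
def G(p):
    d=np.array(p)[:2]-C;c,s=np.cos(yw),np.sin(yw);return np.array([c*d[0]+s*d[1],-s*d[0]+c*d[1],p[2]])*1e3
def rep(tg=None):
    s=env.observe();R=np.array(s["tool_rot"]);print("t",s["time_s"],"gb mm",G(s["position"]).round(1),"F",np.round(s["ft_force"],1),"w",round(s["grip_width"],4))
    c,sn=np.cos(yw),np.sin(yw);print("yerr",np.arctan2(np.cross(R[:2,1],[-sn,c]),R[:2,1]@[-sn,c]).round(3))
    if tg:
        w=np.array([C[0]+(c*tg[0]-sn*tg[1])/1e3,C[1]+(sn*tg[0]+c*tg[1])/1e3,tg[2]/1e3])
        print("shift cm",(R.T@(w-s["position"])*100).round(2))
if __name__=="__main__":rep([float(v) for v in sys.argv[1:4]])
E
python3 go.py 3 110 231
```

```text
time_s: 1.77
position: [0.1713, 0.5226, 0.2313]
tool_rot: [[-0.967, -0.255, -0.0], [-0.255, 0.967, 0.0], [0.0, 0.0, -1.0]]
ft_force: [-0.0, 0.4, 0.3]
grip_width: 0.0001
gripper_force: 0.0
t 1.7667 gb mm [-203.5  643.6  231.3] F [-0.   0.4  0.3] w 0.0001
yerr -0.003
shift cm [-2.049e+01 -5.342e+01  3.000e-02]go.py:8: DeprecationWarning: Arrays of 2-dimensional vectors are deprecated. Use arrays of 3-dimensional vectors instead. (deprecated in NumPy 2.0)
  c,sn=np.cos(yw),np.sin(yw);print("yerr",np.arctan2(np.cross(R[:2,1],[-sn,c]),R[:2,1]@[-sn,c]).round(3))
```

```bash
python3 -m crank '[0,-1.28,-3.34,0,0, 0,-1.28,-3.34,0,0, 0,-1.28,-3.34,0,0, 0,-1.28,-3.34,0,0, 0,-1.28,-3.34,0,0, 0,-1.28,-3.34,0,0, 0,-1.28,-3.34,0,0, 0,-1.28,-3.34,0,0]' >/dev/null
python3 -m crank '[0,-1.28,-3.34,0,0, 0,-1.28,-3.34,0,0, 0,-1.28,-3.34,0,0, 0,-1.28,-3.34,0,0, 0,-1.28,-3.34,0,0, 0,-1.28,-3.34,0,0, 0,-1.28,-3.34,0,0, 0,-1.28,-3.34,0,0]' >/dev/null
python3 -W ignore go.py 3 108 190
```

```text
t 3.1 gb mm [  1.3 107.2 231.5] F [0.4 0.3 0.3] w -0.0004
yerr 0.001
shift cm [-0.17  0.08  4.15]
```

```bash
python3 -m crank '[0,-0.04,0,1,0, 0,-0.04,0,1,0, 0,-0.04,0,1,0, 0,-0.05,0,1.1,0, 0,0,0,0,0, 0,0,-0.5,0,0, 0,0,-0.4,0,0, 0,0,0,0,0]'>/dev/null;python3 -W ignore go.py 3 80 190
python3 - <<'E'
from knob import *
import go
p=optics.get_image("wrist");cv2.imwrite("pics/w1.png",p["color"][:,:,::-1])
s=optics.get_image("side");cv2.imwrite("pics/s1.png",s["color"][130:290,170:370,::-1])
import cv2
a=cv2.imread("pics/w1.png");b=cv2.resize(cv2.imread("pics/s1.png"),(400,320));a=cv2.resize(a,(400,300));b=b[:300]
cv2.imwrite("pics/m1.png",np.hstack([a,b]))
E
```

```text
t 3.7667 gb mm [  3.   99.1 191.1] F [-0.9  0.3 -0.2] w 0.0001
yerr 0.001
shift cm [ 0.   -1.91  0.11]
```

View pics/m1.png

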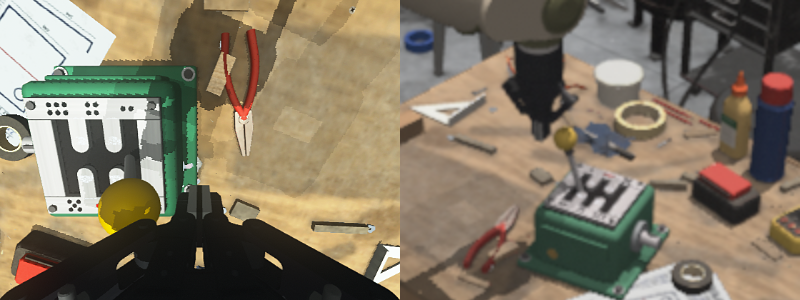

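The wrist view shows the knob at (128,205), directly to the right of the closed fingers at (200,200) and level with them. The side view confirms it. I'll push gently.

```bash
python3 -m crank '[0,0,-0.4,0.02,0, 0,0,-0.4,0.02,0, 0,0,-0.4,0.02,0, 0,0,-0.3,0,0, 0,0,-0.3,0,0, 0,0,-0.3,0,0, 0,0,-0.3,0,0, 0,0,-0.3,0,0]'>/dev/null
cat > chk.py <<'E'
from knob import *
import go
go.rep()
t=optics.get_image("top");s=optics.get_image("side")
try:
    a,na=knob(t,(255,205,315,250));print("top",na,go.G(onz(t,a,.21)).round(1))
except Exception as e:print(e)
try:
    b,nb=knob(s,(235,170,310,225));print("side",nb,go.G(onz(s,b,.21)).round(1));print(go.G(tri([ray(t,a),ray(s,b)])).round(1))
except Exception as e:print(e)
w=optics.get_image("wrist");cv2.imwrite("pics/w.png",w["color"][:,:,::-1])
c=knob(w,(0,0,560,420));print("wrist",c)
E
python3 -W ignore chk.py
```

```text
t 4.5333 gb mm [  2.7  72.8 189.8] F [0.1 2.9 2.6] w 0.0002
yerr 0.001
attempt to get argmax of an empty sequence
side 91 [ -0.9  39.7 210. ]
name 'a' is not defined
wrist (array([201.01382611, 287.56474342]), np.int32(3761))
```

```bash
cat > chk2.py <<'E'
from knob import *
import go
go.rep()
s=optics.get_image("side");b,nb=knob(s,(235,165,310,225))
o,d=ray(s,b);g0=go.G(o)-[0,0,19];g1=go.G(o+d)-[0,0,19];e=g1-g0
L=np.roots([e@e,2*g0@e,g0@g0-195**2]);k=g0+e*L.real.min();print(nb,L.imag.max(),"knob",k.round(1),"across",np.arcsin(k[1]/195).round(3),"fwd",np.arcsin(k[0]/195).round(3))
E
python3 -W ignore chk2.py
```

```text
t 4.6833 gb mm [  2.6  72.8 189.6] F [-0.4  0.8  0.7] w -0.0002
yerr 0.001
90 0.0 knob [ -1.   39.5 191. ] across 0.204 fwd -0.005
```

```bash
python3 -m crank '[0,0,-0.3,0,0, 0,0,-0.4,0,0, 0,0,-0.4,0,0, 0,0,-0.4,0,0, 0,0,-0.4,0,0, 0,0,-0.4,0,0, 0,0,-0.4,0,0, 0,0,0,0,0]'>/dev/null
python3 -W ignore chk2.py
```

```text
t 5.4 gb mm [  2.6  45.2 189.6] F [-0.2  1.6  0.6] w 0.0001
yerr 0.001
91 0.0 knob [ -0.   12.8 194.6] across 0.066 fwd -0.0
```

```bash
python3 -m crank '[0,0,-0.4,0,0, 0,0,-0.4,0,0, 0,0,-0.4,0,0, 0,0,0,0,0, 0,0,0,0,0, 0,0,1,0,0, 0,0,1.5,0,0, 0,0,0,0,0]'>/dev/null
python3 -W ignore chk2.py; python3 - <<'E'
from h import *
s=optics.get_image("side");t=optics.get_image("top")
cv2.imwrite("pics/m2.png",np.hstack([cv2.resize(p["color"][y:y+80,x:x+80,::-1],(400,400),interpolation=2) for p,x,y in((t,255,200),(s,225,170))]))
E
```

```text
t 6.1167 gb mm [  2.3  61.2 189.7] F [ 0.8  0.7 -1.4] w -0.0001
yerr -0.001
94 0.0 knob [  0.3   1.  195. ] across 0.005 fwd 0.002
```

View pics/m2.png

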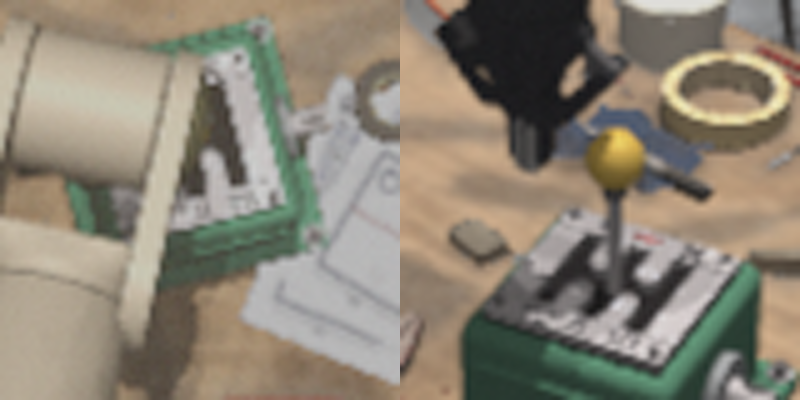

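The lever stands upright in the middle column (side crop, knob at (615,158)), with the fingers clear to its left. Next I go around behind it.

```bash
python3 -m crank '[0,2,0,0,0, 0,2.2,0,0,0, 0,1.2,0,0,0, 0,0,-1.6,0,0, 0,0,-2,0,0, 0,0,-2,0,0, 0,0,-0.5,0,0, 0,0,0,0,0]'>/dev/null
python3 -W ignore chk2.py;python3 -W ignore go.py 30 0.5 190
```

```text
t 6.9333 gb mm [-51.5  -3.2 189.6] F [-0.3  0.6 -0.8] w 0.0002
yerr 0.003
26 0.0 knob [  7.9  -1.1 194.8] across -0.006 fwd 0.041
t 6.9833 gb mm [-51.5  -2.2 189.5] F [-0.4  0.7 -0.5] w -0.0
yerr 0.002
shift cm [-8.15  0.28 -0.05]
```

```bash
python3 -m crank '[0,-0.5,0.2,0,0, 0,-0.5,0.05,0,0, 0,-0.5,0,0,0, 0,-0.4,0,0,0, 0,-0.4,0,0,0, 0,-0.4,0,0,0, 0,-0.4,0,0,0, 0,-0.4,0,0,0]'
python3 -W ignore chk2.py
python3 -m crank '[0,-0.4,0,0,0, 0,-0.4,0,0,0, 0,-0.4,0,0,0, 0,-0.4,0,0,0, 0,-0.2,0,0,0, 0,0,0,0,0, 0,0,0,0,0, 0,0,0,0,0]'|grep force
python3 -W ignore chk2.py
```

```text
time_s: 7.65
position: [0.5148, -0.0523, 0.1897]
tool_rot: [[-0.968, -0.252, -0.0], [-0.252, 0.968, -0.0], [0.0, 0.0, -1.0]]
ft_force: [-1.6, -0.5, 0.9]
grip_width: -0.0001
gripper_force: 0.9
t 7.65 gb mm [-16.1   0.6 189.7] F [-1.6 -0.5  0.9] w -0.0001
yerr 0.001
3 0.0 knob [ 37.2   6.4 191.3] across 0.033 fwd 0.192
ft_force: [-1.3, -0.0, -0.2]
gripper_force: 0.4
t 8.3667 gb mm [  1.6   0.5 189.7] F [-1.3 -0.  -0.2] w 0.0001
yerr 0.001
4 0.0 knob [ 60.7   6.8 185.2] across 0.035 fwd 0.316
```

```bash
python3 -m crank '[0,-0.4,0,0,0, 0,-0.4,0,0,0, 0,-0.4,0,0,0, 0,-0.4,0,0,0, 0,-0.3,0,0,0, 0,0,0,0,0, 0,0,0,0,0, 0,0,0,0,0]'|grep force
python3 -W ignore go.py 30 0 190
python3 - <<'E'
from h import *
p=optics.get_image("wrist");t=optics.get_image("side")
cv2.imwrite("pics/m3.png",np.hstack([cv2.resize(p["color"][:,:,::-1],(400,300)),cv2.resize(t["color"][170:245,215:315,::-1],(400,300),interpolation=2)]))
E
```

```text
ft_force: [-0.3, 0.2, 0.5]
gripper_force: 0.3
t 9.0833 gb mm [ 20.7   0.5 189.8] F [-0.3  0.2  0.5] w -0.0002
yerr 0.001
shift cm [-0.93 -0.05 -0.02]
```

View pics/m3.png

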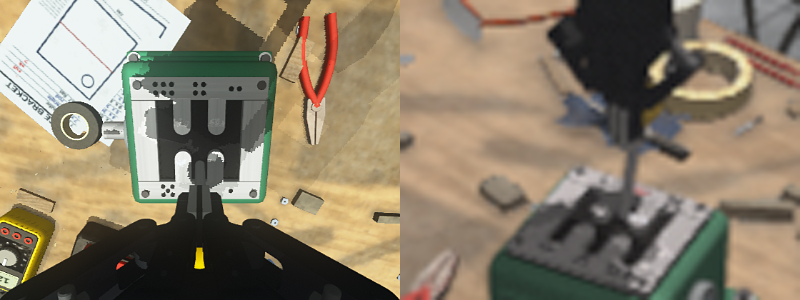

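The side crop shows the stem already forward in the middle column, with the knob hidden behind the fingers. I'll take small steps from here and watch the force.

```bash
python3 -m crank '[0,-0.2,0,0,0, 0,-0.2,0,0,0, 0,-0.15,0,0,0, 0,0,0,0,0, 0,0,0,0,0, 0,0,0,0,0, 0,0,0,0,0, 0,0,0,0,0]'|grep force
python3 -W ignore go.py 30 0 190
```

```text
ft_force: [-1.6, -0.4, -1.7]
gripper_force: 0.6
t 9.85 gb mm [ 26.1   0.5 189.8] F [-1.6 -0.4 -1.7] w 0.0001
yerr 0.001
shift cm [-0.39 -0.05 -0.02]
```

```bash
python3 -m crank '[0,-0.1,0,0,0, 0,-0.1,0,0,0, 0,-0.1,0,0,0, 0,0,0,0,0, 0,0,0,0,0, 0,0,0,0,0, 0,0,0,0,0, 0,0,0,0,0]'|grep force
python3 -W ignore go.py 30 0 190
```

```text
ft_force: [-1.3, -0.5, -0.1]
gripper_force: 0.7
t 10.5167 gb mm [ 29.1   0.5 189.8] F [-1.3 -0.5 -0.1] w 0.0002
yerr 0.001
shift cm [-0.09 -0.05 -0.02]
```

```bash
python3 -m crank '[0,-0.1,0,0,0, 0,0,0,0,0, 0,0,0,0,0, 0,0,0,0,0, 0,0,0,0,0, 0,0,0,0,0, 0,0,0,0,0, 0,0,0,0,0]'|grep force
python3 -W ignore go.py 30 0 190
```

```text
ft_force: [-1.6, -0.3, -0.6]
gripper_force: 0.7
t 11.1833 gb mm [ 30.1   0.5 189.7] F [-1.6 -0.3 -0.6] w 0.0002
yerr 0.001
shift cm [ 0.01 -0.05 -0.03]
```

Now I back off along the same line, rise clear, and look.

```bash
python3 -m crank '[0,1,0,0,0, 0,2,0,0,0, 0,3,0,0,0, 0,3,0,0,0, 0,3,0,-2,0, 0,0,0,-4,0, 0,0,0,-4,0, 0,0,0,0,0]'|grep force
python3 -W ignore chk2.py
python3 - <<'E'
from h import *
p=optics.get_image("top");t=optics.get_image("side")
cv2.imwrite("pics/m4.png",np.hstack([cv2.resize(p["color"][200:275,240:340,::-1],(400,300),interpolation=2),cv2.resize(t["color"][170:245,215:315,::-1],(400,300),interpolation=2)]))
E
```

```text
ft_force: [0.1, 0.3, -0.1]
gripper_force: 0.0
t 11.85 gb mm [-88.3  -0.7 297. ] F [ 0.1  0.3 -0.1] w -0.0
yerr 0.001
95 0.0 knob [ 56.4   0.3 186.7] across 0.001 fwd 0.294
```

View pics/m4.png

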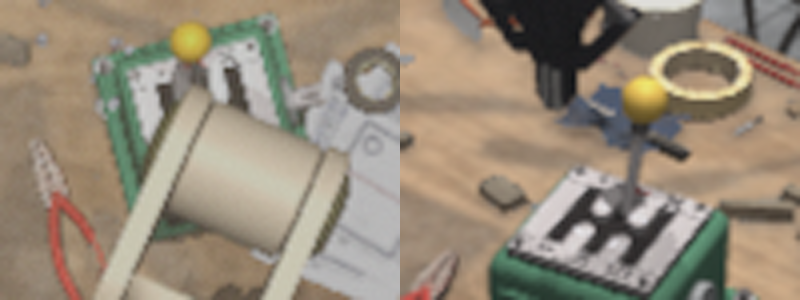

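Both views show the lever forward in the middle column, measuring forward 0.29 and across 0.00, with the gripper well clear. I'm handing the job in.

```bash
python3 -c "
from rig import env
print(env.close_job())"
```

```text
the job is handed in; nothing more can be done
None
```

The lever is in third gear: my last camera measurement put it at about 0.29 rad forward and 0.00 across, with the gripper clear, and the job is handed in, though no verdict came back.

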